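# Try the new brake-light switch on the pedal box

## Robot

A 6-joint arm with a two-finger parallel gripper is mounted at the origin on the work surface. World frame = base frame: x ahead of the robot, y to its left, z up, the work surface at z = 0. Lengths are in m, angles in rad, forces in N, time in s.
With the tool pointing down it reaches from about 0.325 to 0.9 m from the base axis. Payload 3.5 kg.
Tool frame: the origin (TCP) lies on the centre line of the jaws, within the pads' length; the fingertips stand 8 mm ahead of it and the grasp point (between the pads) lies 11 mm behind it; z points along the fingers, x is the direction in which the jaws open and shut, and the axes are right-handed (so a half turn about z gives the same grasp; the last joint's range is limited). The gripper opens to 85 mm and grips with 20 to 120 N. Pads are 22 mm wide; open, the fingers measure 114 mm over their backs; the gripper's body (76 mm by 85 mm) begins 54 mm behind the grasp point. The pads swing forward as they close: fully open they stand 13 mm farther back than shut.
Start: joints at [-1.262, 0.276, -0.026, 1.268, 0, 1.467], TCP at [0.25, -0.573, 0.239] pointing down, gripper open.
Joint ranges: [-3.12, 3.12], [-0.85, 1.88], [-1.08, 1.24], [-1.95, 2.15], [-1.57, 1.53], [-3.14, 3.14]. Speed limits (rad/s): [2.57, 2.57, 3.14, 3.14, 3.14, 3.14].

## Interface

Orientations are given as a 3x3 rotation matrix whose columns are the frame's x, y, z axes.
In Python, from station import manip gives the robot as it stands.
- The arm moves only by the shell command python3 -m handwheel 'ROWS'. ROWS is JSON, a list of rows, each an object with "delta_pos": the shift along the tool's x, y, z in mm, a list of three; "twist": the turn, a rotation vector about the tool's x, y, z in degrees, a list of three; "fingers": the closure, from -1 (fully open) to 1 (shut), so that 0 is half open. A call has 1 to 20 rows; each row shifts and turns the commanded pose from where the row before left it, along the tool's axes as they then stand; what a row does not reach is not made up. A row lasts 1/12 s, in which the tool goes at most 41.7 mm and 7.16 degrees, less where a joint would pass 70% of its speed; a pose out of reach is approached as far as the arm can. A call with a gripper value outside its range is refused whole. The fingers move at their own pace and stop on an object; the grip force is fixed at half the most. Time passes only in rows, so rows that do not move let the fingers close. It gives the time, the measured TCP pose, the force and the opening at its end, in the units of the state.
- manip.sense(): the state, without advancing time (a new reading comes with each control period).
- manip.camera(name): name is "side" or "top"; returns (picture, depth): 384x512x3 uint8, red, green, blue; 384x512 float32, m along the optical axis (not along the pixel's ray), 0 where there is no reading.
- manip.camera_info(name): a dict with "fx", "fy", "cx", "cy" (pixels), "world_from_camera" (4x4, takes a point from camera to world coordinates). Camera axes: x right, y down, z forward; pixel columns grow to the right and rows downward; lengths in m; the calibration is good to about 2 mm. A picture is of the moment at which its call begins. camera_info takes no time and is no camera call.
- manip.hand_in(): hands the job in, once; it reports no verdict.
The state is a dict: "time_s": time; "qpos": joint angles; "dq": joint speeds; "joint_efforts": joint torques, N m; "tool_pos": TCP position; "eef_rot": TCP orientation; "force": force on the tool from outside, world axes, zero at the start; "ft_torque": the same for the moment, N m; "opening": opening from 0.0 (shut) to 1.0 (fully open).
Only numpy, scipy, OpenCV 4.12 (cv2) and the standard library are available. Lean on these libraries where they do the work, as an engineer would, in place of code of your own. Each camera call takes 0.05 s, during which the arm holds its last target. There are 200 camera calls.

## Task

A new brake-light switch has been fitted to the pedal box on the bench: with closed fingertips press the pad of the brake pedal, the middle one, gently down about 20 mm and hold it there for three seconds, so that I can see the switch plunger come out. Do not take it lower than 40 mm, as there is no brake booster behind it; then let it come right up again and take the hand away. Do not push the clutch or the accelerator, do not grip or lift anything, and leave the parts lying about where they are.

Things in the scene. Friction and masses are not known exactly. Their poses are not given: they have to be found in the camera images.
- pedalbox: Car pedal box laid on its bulkhead flange, on an 18 mm plywood board (x -110 to 290, y -210 to 210 mm) fixed to the bench; the three pedals face up. Origin: on the table, below the brake pad's centre. +x runs from the pads to the pivot shaft, +y from brake to clutch, z up. Cheeks and shaft at x 135 to 265 mm, 170 mm high; blue brake-light switch over the brake arm at x = 150 mm, 230 mm high
- brake_pad (a point): Centre of the top face of the brake pedal's ribbed black rubber pad (brake_c0), the middle of the three. Pad 55 mm (x) by 65 mm (y), 12 mm thick, level, its face about 165 mm above the table at rest; axes as the pedal box's. Gap to the clutch pad 45 mm, to the accelerator pad 53 mm. Over 100 mm free under the pad
- brake (a joint): Brake pedal angle, rad: 0 fully up, grows as the pad goes down, stop at 0.35. The pivot lies 200 mm behind the pad's centre: 0.1 rad is 20 mm of pad travel, straight down within 2 mm. A spring returns it: about 4 N at the pad starts it moving, 7 N at 20 mm, 10 N at 40 mm
- clutch_pad (a point): Centre of the top face of the clutch pedal's pad: same pad and height as the brake, 110 mm to its +y side
- clutch (a joint): Clutch pedal angle, rad: 0 fully up, grows as it is pressed; sprung like the brake
- accelerator_pad (a point): Centre of the top face of the long narrow black accelerator pad, 115 mm (x) by 45 mm (y), about 140 mm above the table, 108 mm to the brake's -y side; frame as the pedal box's, tilting with the pedal
- accelerator (a joint): Accelerator angle, rad: 0 fully up, grows as it is pressed; lightly sprung
- spanner_grip (a point): Steel spanner, 140 mm long, lying on the carrier board in front of the pads, along the pedal box's y; point on its shank
- grease_tin: Round tin with red lid, 56 mm across, 50 mm high, standing on the carrier board near the clutch; origin under its centre
- old_switch: The old white plastic brake-light switch, about 60 mm long, 24 mm wide, 19 mm high, lying on the carrier board near the accelerator; origin under its middle
- cleaner: Orange bottle, 76 mm across, 210 mm high, standing on the table at one side; origin under its centre
- filter_box: Blue and yellow carton, 85 x 85 mm, 100 mm high, standing on the table at one side; origin under its centre

How it is judged:
On the way, in this order (a step that is already met when the one before it is completed fails the run):
1. the fingertips keep the brake pad 12 to 40 mm down for two seconds (value of joint brake between 0.06 and 0.2 rad and contact force between the fingers and brake_c0 above 0.5 N), for 2 s.
2. the brake pedal is back up and the fingers are off its pad (value of joint brake below 0.02 rad and contact force between the fingers and brake_c0 below 0.1 N), for 0.2 s.
At the end, for the whole second after the job is handed in: Brake, clutch and accelerator pedals all fully up (within 0.02 rad, 4 mm), the hand clear of them, and every loose part within 15 mm of where it stood (value of joint each of brake, clutch, accelerator below 0.02 rad and distance of each of spanner_grip, grease_tin, old_switch, cleaner, filter_box from where it was at the start of the episode below 0.015 m); the robot touches nothing.
It fails at once if the brake pedal is taken more than 40 mm down (value of joint brake above 0.2 rad).
It fails at once if the brake pad is pressed or squeezed with more than 20 N (not gentle, or gripped) (contact force between the fingers and brake_c0 above 20 N).
It fails at once if the clutch or the accelerator is pushed (over 0.03 rad, about 6 mm) (value of joint any of clutch, accelerator above 0.03 rad).
It fails at once if the robot knocks, grips or leans on any part of the pedal box with more than 25 N (contact force between any of the arm, the fingers and pedalbox above 25 N).
It fails at once if a loose part is lifted, carried or shoved (over 20 mm) (distance of any of spanner_grip, grease_tin, old_switch, cleaner, filter_box from where it was at the start of the episode above 0.02 m).
It also fails if it takes over 38 s, if anything falls off the work surface, if the arm or the gripper's body presses on something with over 40 N, if the wrist force passes 120 N, or if a joint passes its speed limit or range.

## Working session

There is one attempt and no reset: what is moved stays moved. The work goes in short steps, Python scripts to look and compute and a shell command to move; the robot and the scene stay as the last step left them, time stands still between calls to the robot, and variables do not carry over. Pictures are saved under pics/ and viewed, about 8 in all and at most 12, crops included, and the job is handed in when it is done.

```bash
mkdir -p pics; cat > h.py <<'E'
import numpy as np, cv2
from station import manip
def grab(n,tag):
    p,d=manip.camera(n); cv2.imwrite(f'pics/{tag}.png',p[:,:,::-1]); np.savez(f'pics/{tag}.npz',p=p,d=d); return p,d
def pts(n,d):
    i=manip.camera_info(n); v,u=np.mgrid[:384,:512]
    c=np.stack([(u-i['cx'])/i['fx']*d,(v-i['cy'])/i['fy']*d,d,np.ones_like(d)],-1)
    return (c@np.array(i['world_from_camera']).T)[...,:3]
E
python3 - <<'E'
from h import *
np.set_printoptions(precision=3,suppress=True)
for n in('top','side'): 
    grab(n,n+'0'); print(np.array(manip.camera_info(n)['world_from_camera']))
a=[cv2.imread(f'pics/{n}0.png') for n in('top','side')]
s=manip.sense(); print(s)
E
```

```text
[[ 0.019 -0.987  0.16   0.368]
 [-1.    -0.021 -0.008  0.013]
 [ 0.011 -0.16  -0.987  1.319]
 [ 0.     0.     0.     1.   ]]
[[ 0.995 -0.072  0.069  0.47 ]
 [-0.098 -0.578  0.81  -1.05 ]
 [-0.018 -0.813 -0.582  0.862]
 [ 0.     0.     0.     1.   ]]
{'time_s': 0.1, 'qpos': array([-1.262,  0.277, -0.028,  1.268, -0.   ,  1.467]), 'dq': array([-0.   , -0.001,  0.003, -0.   , -0.001, -0.002]), 'joint_efforts': array([  0.   , -44.671,  29.613,   0.008,  -0.   ,   0.   ]), 'tool_pos': array([ 0.25 , -0.572,  0.238]), 'eef_rot': array([[ 0.4  , -0.916, -0.001],
       [-0.916, -0.4  ,  0.002],
       [-0.002, -0.   , -1.   ]]), 'force': array([0.531, 0.373, 0.743]), 'ft_torque': array([-0.03 ,  0.018,  0.023]), 'opening': 0.9960872914030402}
```

View pics/top0.png

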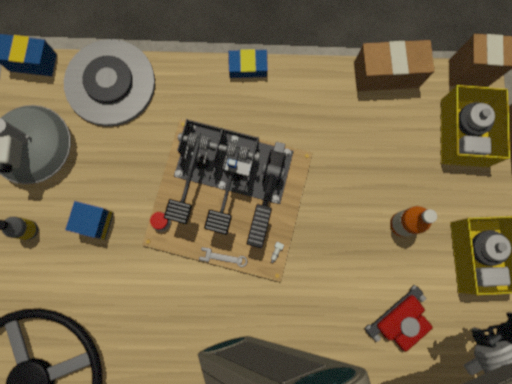

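View pics/side0.png

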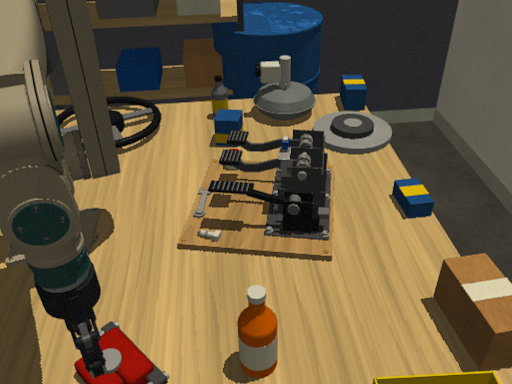

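The top view shows the clutch pad at (178,211), brake pad at (218,221), accelerator at (259,227), tin at (159,220), bottle at (412,222), and the arm at the lower right. The side view agrees on the layout. Next I measure the pads.

```bash
python3 - <<'E'
from h import *
np.set_printoptions(precision=4,suppress=True)
f=np.load('pics/top0.npz'); P=pts('top',f['d']); z=P[...,2]; p=f['p'].astype(int)
m=((z>.13)&(z<.19)&(p.max(-1)<110)).astype(np.uint8)
m[:196]=0; m[250:]=0; m[:,:160]=0; m[:,285:]=0
n,l,st,c=cv2.connectedComponentsWithStats(m)
for k in range(1,n):
    if st[k,4]>40:
        q=P[l==k]; r=cv2.minAreaRect((q[:,:2]*1000).astype(np.float32)); print(st[k],c[k],np.median(q,0),r)
for u,v in((178,211),(218,221),(259,227)): print(P[v,u])
# side check
f=np.load('pics/side0.npz'); Q=pts('side',f['d']); p=f['p'].astype(int)
m=((Q[...,2]>.15)&(Q[...,2]<.18)&(p.max(-1)<110)&(abs(Q[...,0]-P[221,218,0])<.06)&(abs(Q[...,1]-P[221,218,1])<.05))
q=Q[m]; print(len(q),np.median(q,0),cv2.minAreaRect((q[:,:2]*1000).astype(np.float32)))
a=cv2.imread('pics/top0.png')[170:270,130:300]; b=cv2.imread('pics/side0.png')[110:250,180:350]
cv2.imwrite('pics/crop.png',np.vstack([cv2.resize(a,(680,400)),]))
E
```

```text
[164 196  28  28 527] [177.7097 210.3871] [0.5149 0.193  0.1654] ((523.5384521484375, 193.635986328125), (64.88191986083984, 73.41047668457031), 76.02143859863281)
[204 196  28  39 556] [218.2464 219.7788] [0.4911 0.0848 0.165 ] ((512.4345703125, 83.4652099609375), (65.5064468383789, 102.6676025390625), 76.61927032470703)
[247 202  25  46 701] [258.9101 225.4037] [ 0.4828 -0.0208  0.14  ] ((487.8715515136719, -21.72195053100586), (44.76449966430664, 123.98192596435547), 76.68877410888672)
[0.513  0.1929 0.1692]
[0.4894 0.0877 0.1642]
[ 0.4778 -0.0209  0.1425]
305 [0.4895 0.0758 0.1648] ((490.0472717285156, 84.22636413574219), (71.46292877197266, 54.42741012573242), 75.23016357421875)
```

View pics/crop.png

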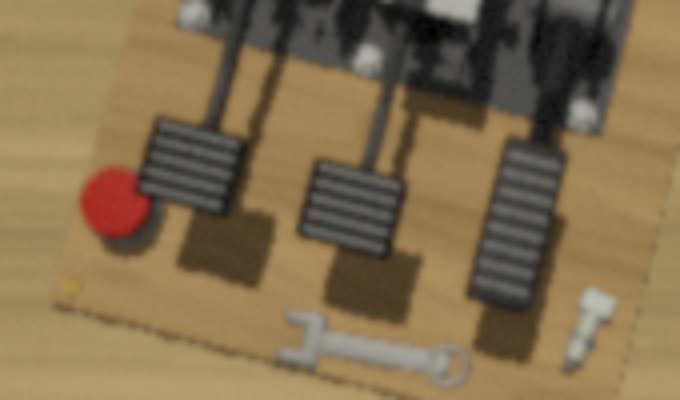

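```bash
python3 -m handwheel '[{"delta_pos":[0,0,-30],"twist":[0,0,0],"fingers":1},{"delta_pos":[0,0,-30],"twist":[0,0,0],"fingers":1},{"delta_pos":[0,0,-30],"twist":[0,0,0],"fingers":1},{"delta_pos":[0,0,-20],"twist":[0,0,0],"fingers":1},{"delta_pos":[-20,-19,0],"twist":[0,0,0],"fingers":1},{"delta_pos":[-25,-24,0],"twist":[0,0,0],"fingers":1},{"delta_pos":[-25,-24,0],"twist":[0,0,0],"fingers":1},{"delta_pos":[-25,-24,0],"twist":[0,0,0],"fingers":1},{"delta_pos":[-25,-24,0],"twist":[0,0,0],"fingers":1},{"delta_pos":[-25,-24,0],"twist":[0,0,0],"fingers":1},{"delta_pos":[-25,-24,0],"twist":[0,0,0],"fingers":1},{"delta_pos":[-25,-24,0],"twist":[0,0,0],"fingers":1},{"delta_pos":[-25,-24,0],"twist":[0,0,0],"fingers":1},{"delta_pos":[-25,-24,0],"twist":[0,0,0],"fingers":1},{"delta_pos":[-25,-24,0],"twist":[0,0,0],"fingers":1},{"delta_pos":[-25,-24,0],"twist":[0,0,0],"fingers":1}]'
python3 - <<'E'
from h import *
s=manip.sense();R=np.array(s['eef_rot']);print(s['qpos'],R.round(3))
print(1000*R.T@(np.array([.4885,.0865,.25])-s['tool_pos']))
E
```

```text
time_s: 1.43
tool_pos: [0.3913, -0.1873, 0.3489]
eef_rot: [[0.4, -0.917, -0.0], [-0.917, -0.4, 0.0], [-0.0, 0.0, -1.0]]
force: [1.2, -0.4, 0.1]
opening: 0.005
[-5.95728815e-01 -1.08443567e-01 -2.20215964e-01  1.45956559e+00
  4.20035995e-05  2.13442393e+00] [[ 0.4   -0.917 -0.   ]
 [-0.917 -0.4    0.   ]
 [-0.     0.    -1.   ]]
[-212.07084468 -198.60650626   98.98563815]
```

```bash
python3 -m handwheel '[{"delta_pos":[-25,-24,0],"twist":[0,0,0],"fingers":1},{"delta_pos":[-25,-24,0],"twist":[0,0,0],"fingers":1},{"delta_pos":[-25,-24,0],"twist":[0,0,0],"fingers":1},{"delta_pos":[-25,-24,0],"twist":[0,0,0],"fingers":1},{"delta_pos":[-25,-24,0],"twist":[0,0,0],"fingers":1},{"delta_pos":[-25,-24,0],"twist":[0,0,0],"fingers":1},{"delta_pos":[-25,-24,0],"twist":[0,0,0],"fingers":1},{"delta_pos":[-15,-14,0],"twist":[0,0,0],"fingers":1},{"delta_pos":[0,0,30],"twist":[0,0,0],"fingers":1},{"delta_pos":[0,0,30],"twist":[0,0,0],"fingers":1},{"delta_pos":[0,0,30],"twist":[0,0,0],"fingers":1},{"delta_pos":[0,0,30],"twist":[0,0,0],"fingers":1},{"delta_pos":[0,0,15],"twist":[0,0,0],"fingers":1},{"delta_pos":[0,0,0],"twist":[0,0,0],"fingers":1},{"delta_pos":[0,0,0],"twist":[0,0,0],"fingers":1},{"delta_pos":[0,0,0],"twist":[0,0,0],"fingers":1}]'
python3 - <<'E'
from h import *
s=manip.sense();R=np.array(s['eef_rot']);print(s['qpos'],s['force'])
print(1000*R.T@(np.array([.4885,.0865,.165+.008])-s['tool_pos']))
grab('top','t1');grab('side','s1')
a=cv2.imread('pics/t1.png')[150:290,130:300]; b=cv2.imread('pics/s1.png')[90:230,170:340]
cv2.imwrite('pics/c1.png',np.hstack([cv2.resize(a,(400,330)),cv2.resize(b,(400,330))]))
E
```

```text
time_s: 2.77
tool_pos: [0.4829, 0.0578, 0.2155]
eef_rot: [[0.4, -0.916, 0.002], [-0.916, -0.4, 0.0], [0.001, -0.002, -1.0]]
force: [0.0, -0.2, 0.3]
opening: -0.001
[-1.38982296e-02  4.38413074e-02 -3.53845702e-01  1.17139873e+00
  5.80660679e-05  2.71593910e+00] [ 0.02295159 -0.20669797  0.29389649]
[-24.09847625 -16.50130659  42.47425656]
```

View pics/c1.png

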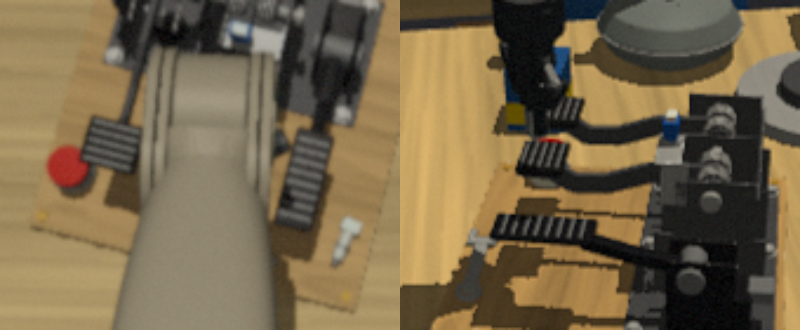

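The right panel (side view) shows the closed fingertips at crop (540,130), just above the brake pad at (545,158). The left panel (top view) is blocked by the arm. I still have 29 mm to shift sideways.

```bash
python3 -m handwheel '[{"delta_pos":[-12,-8,0],"twist":[0,0,0],"fingers":1},{"delta_pos":[-12,-8,0],"twist":[0,0,0],"fingers":1},{"delta_pos":[0,0,10],"twist":[0,0,0],"fingers":1},{"delta_pos":[0,0,10],"twist":[0,0,0],"fingers":1},{"delta_pos":[0,0,10],"twist":[0,0,0],"fingers":1},{"delta_pos":[0,0,0],"twist":[0,0,0],"fingers":1},{"delta_pos":[0,0,0],"twist":[0,0,0],"fingers":1},{"delta_pos":[0,0,0],"twist":[0,0,0],"fingers":1}]'
python3 - <<'E'
from h import *
s=manip.sense();R=np.array(s['eef_rot']);print(s['qpos'],s['force'])
print(1000*R.T@(np.array([.4885,.0865,.165+.008])-s['tool_pos']))
grab('side','s2')
b=cv2.imread('pics/s2.png')[100:210,180:320]
cv2.imwrite('pics/c2.png',cv2.resize(b,(700,550),interpolation=cv2.INTER_CUBIC))
E
```

```text
time_s: 3.53
tool_pos: [0.487, 0.0858, 0.1841]
eef_rot: [[0.4, -0.917, -0.001], [-0.917, -0.4, -0.0], [-0.0, 0.001, -1.0]]
force: [-0.4, 1.2, 0.2]
opening: 0.002
[ 4.36462272e-02  8.36885770e-02 -3.80449952e-01  1.10727773e+00
 -1.03009366e-04  2.77408626e+00] [-0.36375219  1.22813318  0.15454754]
[-0.04049852 -1.65807502 11.08608654]
```

View pics/c2.png

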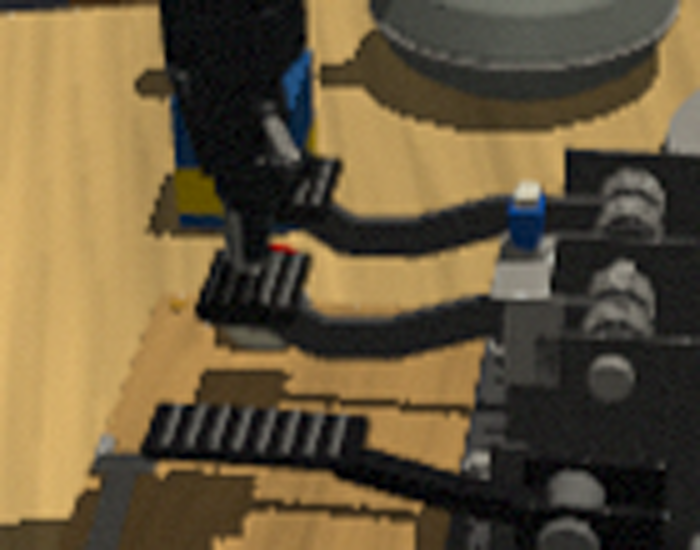

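The fingertips at crop (245,265) are over the brake pad, which is centred near (255,285). I press slowly and watch the force.

```bash
python3 -m handwheel '[{"delta_pos":[0,0,3],"twist":[0,0,0],"fingers":1},{"delta_pos":[0,0,3],"twist":[0,0,0],"fingers":1},{"delta_pos":[0,0,2],"twist":[0,0,0],"fingers":1},{"delta_pos":[0,0,2],"twist":[0,0,0],"fingers":1},{"delta_pos":[0,0,2],"twist":[0,0,0],"fingers":1},{"delta_pos":[0,0,2],"twist":[0,0,0],"fingers":1},{"delta_pos":[0,0,2],"twist":[0,0,0],"fingers":1},{"delta_pos":[0,0,2],"twist":[0,0,0],"fingers":1},{"delta_pos":[0,0,0],"twist":[0,0,0],"fingers":1},{"delta_pos":[0,0,0],"twist":[0,0,0],"fingers":1},{"delta_pos":[0,0,0],"twist":[0,0,0],"fingers":1}]'
```

```text
time_s: 4.5
tool_pos: [0.4869, 0.0863, 0.1666]
eef_rot: [[0.4, -0.916, -0.001], [-0.916, -0.4, 0.0], [-0.0, 0.001, -1.0]]
force: [-3.6, -0.1, 5.1]
opening: 0.0
```

Contact shows 5 N at about 6.5 mm down, which matches the spring. I need 14 mm more, then hold.

```bash
python3 -m handwheel '[{"delta_pos":[0,0,2],"twist":[0,0,0],"fingers":1},{"delta_pos":[0,0,2],"twist":[0,0,0],"fingers":1},{"delta_pos":[0,0,2],"twist":[0,0,0],"fingers":1},{"delta_pos":[0,0,2],"twist":[0,0,0],"fingers":1},{"delta_pos":[0,0,2],"twist":[0,0,0],"fingers":1},{"delta_pos":[0,0,2],"twist":[0,0,0],"fingers":1},{"delta_pos":[0,0,2],"twist":[0,0,0],"fingers":1},{"delta_pos":[0,0,0],"twist":[0,0,0],"fingers":1},{"delta_pos":[0,0,0],"twist":[0,0,0],"fingers":1},{"delta_pos":[0,0,0],"twist":[0,0,0],"fingers":1}]'
python3 - <<'E'
from h import *
s=manip.sense();print(s['tool_pos'],s['force'])
grab('side','s3')
b=cv2.imread('pics/s3.png')[100:210,180:320]
cv2.imwrite('pics/c3.png',cv2.resize(b,(700,550),interpolation=cv2.INTER_CUBIC))
E
```

```text
time_s: 5.33
tool_pos: [0.4868, 0.0863, 0.1528]
eef_rot: [[0.4, -0.916, -0.001], [-0.916, -0.4, 0.0], [-0.0, 0.001, -1.0]]
force: [-4.0, 0.2, 7.0]
opening: 0.003
[0.48680125 0.08627889 0.152849  ] [-4.00454941  0.15605527  6.95317725]
```

View pics/c3.png

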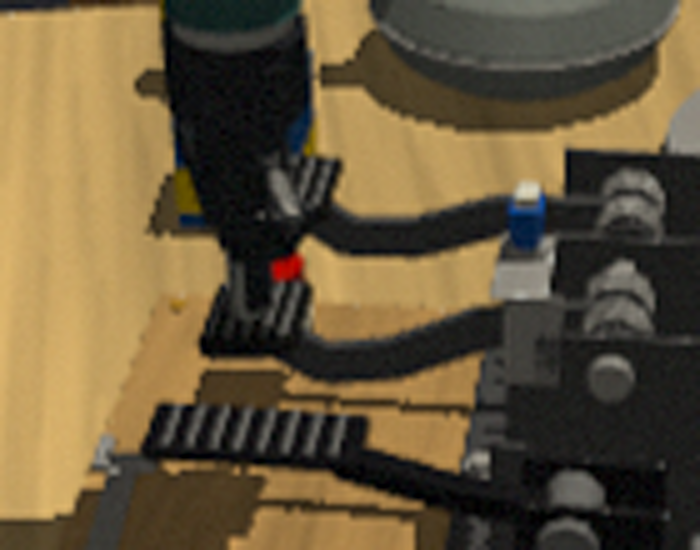

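The brake pad, at (255,320), has dropped about 35 crop pixels. The clutch and accelerator look unmoved. The force is 7 N at about 20 mm. I hold for more than 3 s.

```bash
python3 -m handwheel '[{"delta_pos":[0,0,0],"twist":[0,0,0],"fingers":1},{"delta_pos":[0,0,0],"twist":[0,0,0],"fingers":1},{"delta_pos":[0,0,0],"twist":[0,0,0],"fingers":1},{"delta_pos":[0,0,0],"twist":[0,0,0],"fingers":1},{"delta_pos":[0,0,0],"twist":[0,0,0],"fingers":1},{"delta_pos":[0,0,0],"twist":[0,0,0],"fingers":1},{"delta_pos":[0,0,0],"twist":[0,0,0],"fingers":1},{"delta_pos":[0,0,0],"twist":[0,0,0],"fingers":1},{"delta_pos":[0,0,0],"twist":[0,0,0],"fingers":1},{"delta_pos":[0,0,0],"twist":[0,0,0],"fingers":1},{"delta_pos":[0,0,0],"twist":[0,0,0],"fingers":1},{"delta_pos":[0,0,0],"twist":[0,0,0],"fingers":1},{"delta_pos":[0,0,0],"twist":[0,0,0],"fingers":1},{"delta_pos":[0,0,0],"twist":[0,0,0],"fingers":1},{"delta_pos":[0,0,0],"twist":[0,0,0],"fingers":1},{"delta_pos":[0,0,0],"twist":[0,0,0],"fingers":1},{"delta_pos":[0,0,0],"twist":[0,0,0],"fingers":1},{"delta_pos":[0,0,0],"twist":[0,0,0],"fingers":1}]'
python3 -m handwheel '[{"delta_pos":[0,0,0],"twist":[0,0,0],"fingers":1},{"delta_pos":[0,0,0],"twist":[0,0,0],"fingers":1},{"delta_pos":[0,0,0],"twist":[0,0,0],"fingers":1},{"delta_pos":[0,0,0],"twist":[0,0,0],"fingers":1},{"delta_pos":[0,0,0],"twist":[0,0,0],"fingers":1},{"delta_pos":[0,0,0],"twist":[0,0,0],"fingers":1},{"delta_pos":[0,0,0],"twist":[0,0,0],"fingers":1},{"delta_pos":[0,0,0],"twist":[0,0,0],"fingers":1},{"delta_pos":[0,0,0],"twist":[0,0,0],"fingers":1},{"delta_pos":[0,0,0],"twist":[0,0,0],"fingers":1},{"delta_pos":[0,0,0],"twist":[0,0,0],"fingers":1},{"delta_pos":[0,0,0],"twist":[0,0,0],"fingers":1},{"delta_pos":[0,0,0],"twist":[0,0,0],"fingers":1},{"delta_pos":[0,0,0],"twist":[0,0,0],"fingers":1},{"delta_pos":[0,0,0],"twist":[0,0,0],"fingers":1},{"delta_pos":[0,0,0],"twist":[0,0,0],"fingers":1},{"delta_pos":[0,0,0],"twist":[0,0,0],"fingers":1},{"delta_pos":[0,0,0],"twist":[0,0,0],"fingers":1},{"delta_pos":[0,0,0],"twist":[0,0,0],"fingers":1},{"delta_pos":[0,0,0],"twist":[0,0,0],"fingers":1}]'
```

```text
time_s: 6.88
tool_pos: [0.4868, 0.0863, 0.1529]
eef_rot: [[0.4, -0.916, -0.001], [-0.916, -0.4, 0.0], [-0.0, 0.001, -1.0]]
force: [-4.5, -1.0, 6.8]
opening: -0.005
time_s: 8.55
tool_pos: [0.4868, 0.0863, 0.1529]
eef_rot: [[0.4, -0.916, -0.001], [-0.916, -0.4, 0.0], [-0.0, 0.001, -1.0]]
force: [-3.7, -0.1, 6.3]
opening: 0.002
```

Held for about 3.3 s. Now I release slowly, lift, and swing back the way I came.

```bash
python3 -m handwheel '[{"delta_pos":[0,0,-3],"twist":[0,0,0],"fingers":1},{"delta_pos":[0,0,-3],"twist":[0,0,0],"fingers":1},{"delta_pos":[0,0,-3],"twist":[0,0,0],"fingers":1},{"delta_pos":[0,0,-3],"twist":[0,0,0],"fingers":1},{"delta_pos":[0,0,-3],"twist":[0,0,0],"fingers":1},{"delta_pos":[0,0,-3],"twist":[0,0,0],"fingers":1},{"delta_pos":[0,0,-3],"twist":[0,0,0],"fingers":1},{"delta_pos":[0,0,-5],"twist":[0,0,0],"fingers":1},{"delta_pos":[0,0,-10],"twist":[0,0,0],"fingers":1},{"delta_pos":[0,0,-10],"twist":[0,0,0],"fingers":1},{"delta_pos":[0,0,0],"twist":[0,0,0],"fingers":1},{"delta_pos":[0,0,0],"twist":[0,0,0],"fingers":1},{"delta_pos":[0,0,0],"twist":[0,0,0],"fingers":1},{"delta_pos":[0,0,0],"twist":[0,0,0],"fingers":1},{"delta_pos":[0,0,-30],"twist":[0,0,0],"fingers":1},{"delta_pos":[0,0,-30],"twist":[0,0,0],"fingers":1},{"delta_pos":[0,0,-30],"twist":[0,0,0],"fingers":1},{"delta_pos":[0,0,-30],"twist":[0,0,0],"fingers":1},{"delta_pos":[0,0,-30],"twist":[0,0,0],"fingers":1}]'
python3 -m handwheel '[{"delta_pos":[25,24,0],"twist":[0,0,0],"fingers":1},{"delta_pos":[25,24,0],"twist":[0,0,0],"fingers":1},{"delta_pos":[25,24,0],"twist":[0,0,0],"fingers":1},{"delta_pos":[25,24,0],"twist":[0,0,0],"fingers":1},{"delta_pos":[25,24,0],"twist":[0,0,0],"fingers":1},{"delta_pos":[25,24,0],"twist":[0,0,0],"fingers":1},{"delta_pos":[25,24,0],"twist":[0,0,0],"fingers":1},{"delta_pos":[25,24,0],"twist":[0,0,0],"fingers":1},{"delta_pos":[25,24,0],"twist":[0,0,0],"fingers":1},{"delta_pos":[25,24,0],"twist":[0,0,0],"fingers":1},{"delta_pos":[25,24,0],"twist":[0,0,0],"fingers":1},{"delta_pos":[25,24,0],"twist":[0,0,0],"fingers":1},{"delta_pos":[20,18,0],"twist":[0,0,0],"fingers":1},{"delta_pos":[0,0,0],"twist":[0,0,0],"fingers":1},{"delta_pos":[0,0,0],"twist":[0,0,0],"fingers":1},{"delta_pos":[0,0,0],"twist":[0,0,0],"fingers":1},{"delta_pos":[0,0,0],"twist":[0,0,0],"fingers":1},{"delta_pos":[0,0,0],"twist":[0,0,0],"fingers":1}]'
python3 - <<'E'
from h import *
np.set_printoptions(precision=4,suppress=True)
p,d=grab('top','t4'); P=pts('top',d); f=np.load('pics/top0.npz'); P0=pts('top',f['d'])
for n,(u,v) in dict(clutch=(178,211),brake=(218,221),acc=(259,227)).items():
    w=np.s_[v-3:v+4,u-3:u+4,2]; print(n,np.median(P0[w]),np.median(P[w]))
df=np.abs(p.astype(int)-f['p']).max(-1); print('changed px around box', (df[180:275,140:300]>40).sum(), 'bottle',(df[200:245,385:440]>40).sum(),'carton',(df[195:245,60:115]>40).sum())
cv2.imwrite('pics/t4v.png',p[:,:,::-1])
E
```

```text
time_s: 10.13
tool_pos: [0.4867, 0.0862, 0.3491]
eef_rot: [[0.4, -0.916, -0.001], [-0.916, -0.4, -0.0], [-0.0, 0.001, -1.0]]
force: [-0.1, -1.2, -0.2]
opening: 0.002
time_s: 11.63
tool_pos: [0.3352, -0.3285, 0.3483]
eef_rot: [[0.402, -0.916, -0.0], [-0.916, -0.402, 0.0], [-0.0, -0.0, -1.0]]
force: [0.1, -0.3, -0.7]
opening: -0.001
clutch 0.16607066777516621 0.16558283894923886
brake 0.16542798457042873 0.16520775200328774
acc 0.14038036293231038 0.1407987027844
changed px around box 0 bottle 0 carton 0
```

View pics/t4v.png

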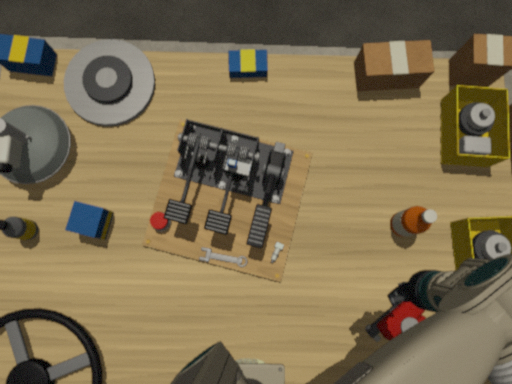

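The arm is clear at the lower right. All three pedals, with the brake at (218,221), and the loose parts are where they started.

```bash
python3 -c "
from station import manip; print(manip.hand_in())"
```

```text
the job is handed in; nothing more can be done
None
```

I pressed the middle (brake) pad down about 20 mm with closed fingertips and held it there for about 3.3 s. I then let it up slowly, took the hand away and handed the job in at about 11.7 s. The hand-in gives no verdict.

- **Press:** the force at the hold was about 7 N downward, with about 4 N sideways, well under the 20 N limit. The depth comes from the fingertip height, and the 7 N matches the stated spring force at 20 mm.
- **Pedals:** in the last top view the brake pad is back at 165 mm. The clutch (166 mm) and accelerator (141 mm) are within 1 mm of their starting heights.
- **Loose parts:** the top view showed no changed pixels around the pedal box, the bottle or the carton.
- **Switch plunger:** I did not check that it came out, as it is too small to make out in these pictures.

No check failed. The first approach stopped about 29 mm short to the side, and I corrected that before touching the pad.

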